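# Set the stock counter of the end-cap tray

### The job

Two window counters stand on the bench, each with a small parts tray behind its dial. Turn the knob of the counter whose tray holds the round tube end caps until the number 4 stands in the middle of its window, then let go. Leave the counter of the L-shaped brackets as it is.

Things in the scene. Friction and masses are not known exactly. Their poses are not given: they have to be found in the camera images.
- caps_dial (a joint): Number drum of the end-cap counter, with its knob; vertical axis; rad, growing counter-clockwise seen from above. Numbers 0 to 7 every 0.785 rad: number k is centred in the window at k x 0.785, so 4 at 3.142. Starts 0.7 to 1.4 rad below that. No clicks; stays where left (friction 0.04 N m). Stops at -0.1 and 5.6. Its tray holds three white flanged end caps 45 mm across, 26 high.
- caps_knob (a point): On the axis of the end-cap counter's knob, 68 mm above the bench, at grip height; turns with the knob: an upright black bar 46 mm long (along this point's x), 14 thick (its y), from 21 mm below to 13 mm above this point, on a neck 28 mm across. The fixed grey box below is 120 x 120 mm, its cover 28 mm below this point; window 22 x 28 mm on the robot's side, 38 mm from the axis.
- brackets_dial (a joint): Drum of the other counter, alike in every way, whose tray holds three white L-shaped brackets 57 mm high. To be left as it is. Behind each counter's box, on the side away from the robot, is its tray, 120 mm wide, 100 long, 24 high. The counters stand up to 9 degrees askew and may have changed places (left or right).
- brackets_knob_end (a point): Point 20 mm from the axis towards one end of the brackets counter's bar knob, 68 mm above the bench; it turns with that knob.

How it is judged:
At the end, for the whole second after the job is handed in: The end-cap counter's drum stands still with the 4 centred in its window to within 0.21 rad (12 degrees), and the brackets counter is still as it was, its knob end within 6 mm (17 degrees of turn) of its place at the start (value of joint caps_dial between 2.932 and 3.352 rad and velocity of joint caps_dial between -0.05 and 0.05 rad/s and distance of brackets_knob_end from where it was at the start of the episode below 0.006 m); the robot touches nothing.
It fails at once if the brackets counter is turned (its knob end moves more than 6 mm) (distance of brackets_knob_end from where it was at the start of the episode above 0.006 m).
It also fails if it takes over 32 s, if anything falls off the work surface, if the arm or the gripper's body presses on something with over 40 N, if the wrist force passes 120 N, or if a joint passes its speed limit or range.

### The arm

A 6-joint arm with a two-finger parallel gripper is mounted at the origin on a cart in front of the work surface, level with it; the furniture and walls round the work are solid. World frame = base frame: x ahead of the robot, y to its left, z up, the work surface at z = 0. Lengths are in m, angles in rad, forces in N, time in s.
With the tool pointing down it reaches from about 0.4 to 0.825 m from the base axis. Payload 7 kg.
Tool frame: the origin (TCP) lies at the very end of the fingers, on their centre line; the grasp point (between the pads) lies 19 mm behind it; z points along the fingers, x is the direction in which the jaws open and shut, and the axes are right-handed (so a half turn about z gives the same grasp; the last joint's range is limited). The gripper opens to 88 mm and grips with 3 to 60 N. Pads are 19 mm wide; open, the fingers measure 130 mm over their backs; the gripper's body (78 mm by 193 mm) begins 47 mm behind the grasp point.
Start: joints at [1.539, 0.359, 0.012, 0, -1.224, -0.288], TCP at [0.212, 0.641, 0.227] pointing down, gripper open.
Joint ranges: [-3.07, 3.07], [-1.43, 2.12], [-1.02, 1.25], [-3.03, 1.67], [-3.05, -0], [-3.03, 3.03]. Speed limits (rad/s): [2.39, 2.39, 3.01, 3.14, 3.14, 3.14].

### API

Orientations are given as [roll, pitch, yaw] about the fixed x, y, z axes, in that order (R = Rz(yaw) Ry(pitch) Rx(roll)).
In Python, from station import telemetry, grab_frame, arm, regions_of, pinpoint gives the robot as it stands. The module is installed in compiled form; this text tells all that it offers.
- The arm moves only by the shell command python3 -m inch 'ROWS' [FORCE]. ROWS is text: rows parted by semicolons, each of 7 numbers parted by spaces: the opening, from 0 (shut) to 1 (fully open), then the shift along the world's x, y, z in cm, then the turn, a rotation vector about the world's x, y, z in degrees. A call has 1 to 12 rows; each row is the pose to reach, as a shift and turn from the pose measured when the call began; what a row does not reach only later rows make up. A row lasts 1/8 s, in which the tool goes at most 62.5 mm and 10.7 degrees, less where a joint would pass 70% of its speed; a pose out of reach is approached as far as the arm can. A call with a gripper value outside its range is refused whole. The fingers move at their own pace and stop on an object; FORCE is the grip in N (left out, the last holds). Time passes only in rows, so rows that repeat a pose let the fingers close. It gives the time, the measured TCP pose, the force and the opening at its end, in the units of the state.
- telemetry.get_state(): the state, without advancing time (a new reading comes with each control period).
- grab_frame(name): name is "scene" or "top"; returns a dict with "pixels" (400x640x3 uint8, red, green, blue), "fx", "fy", "cx", "cy" (pixels), "dist_coeffs" ([k1, k2, p1, p2, k3] as OpenCV has them; the pictures are not rectified), "R" (3x3) and "t" (3): a world point X has camera coordinates R X + t. Camera axes: x right, y down, z forward; pixel columns grow to the right and rows downward; lengths in m; the calibration is good to about 2 mm. A picture is of the moment at which its call begins. There is no depth.
- arm.job_done(): hands the job in, once; it reports no verdict.
Trained networks look in the newest picture that a camera, given by its name, has taken for a name from the list of things; names that differ only in an ending like _2 or _b are one class to them, and where a whole thing is asked for, a point or a joint stands for the part that bears it (a point fixed in the world has none). Each returns a list of dicts, best first, with "p" (0 to 1); they miss things now and then, are a little off and sometimes report something else, mostly with a low value. They report only what shows in the picture. A call takes as long as a camera call.
- regions_of(camera, name): "pixels" (400x640 bool, what is visible of it) and "bbox" ([left, top, right, bottom] in pixels, round what is visible of it).
- pinpoint(camera, name): "location" ([column, row] in pixels: a listed point, or the origin of a listed thing).
The state is a dict: "t": time; "q": joint angles; "qd": joint speeds; "joint_efforts": joint torques, N m; "eef_pos": TCP position; "ee_rot": TCP orientation; "force": force on the tool from outside, world axes, zero at the start; "moment": the same for the moment, N m; "width": finger opening in m.
Only numpy, scipy, OpenCV 4.12 (cv2) and the standard library are available. Lean on these libraries where they do the work, as an engineer would, in place of code of your own. Each camera call takes 0.05 s, during which the arm holds its last target. There are 200 camera calls.

## Working session

There is one attempt and no reset: what is moved stays moved. The work goes in short steps, Python scripts to look and compute and a shell command to move; the robot and the scene stay as the last step left them, time stands still between calls to the robot, and variables do not carry over. Pictures are saved under pics/ and viewed, about 8 in all and at most 12, crops included, and the job is handed in when it is done.

```bash
mkdir -p pics; cat > h.py <<'E'
import numpy as np, cv2
from station import telemetry, grab_frame, arm, regions_of, pinpoint
def ray(f,uv,z):
    K=np.array([[f['fx'],0,f['cx']],[0,f['fy'],f['cy']],[0,0,1]])
    R=np.array(f['R']);t=np.array(f['t'])
    p=cv2.undistortPoints(np.array(uv,float).reshape(-1,1,2),K,np.array(f['dist_coeffs']))[:,0]
    d=np.c_[p,np.ones(len(p))]@R; c=-R.T@t
    return c+d*((z-c[2])/d[:,2])[:,None]
def save(f,n,box=None,s=1):
    im=f['pixels'][:,:,::-1]
    if box: im=im[box[1]:box[3],box[0]:box[2]]
    cv2.imwrite('pics/'+n,cv2.resize(im,None,fx=s,fy=s,interpolation=cv2.INTER_CUBIC))
E
python3 - <<'E'
from h import *
for c in ['scene','top']:
    f=grab_frame(c); save(f,c+'1.png')
    print(c,'cam',-np.array(f['R']).T@f['t'])
    for n in ['caps_knob','brackets_knob_end']:
        for r in pinpoint(c,n): print(n,r['p'],r['location'],ray(f,r['location'],.068).round(4))
    for n in ['caps_knob','caps_dial','brackets_dial']:
        for r in regions_of(c,n): print('reg',n,r['p'],r['bbox'],r['pixels'].sum())
s=telemetry.get_state(); print(s)
E
```

```text
scene cam [ 0.13745318 -0.57034888  0.53576848]
caps_knob 0.65 [361.9, 257.6] [[ 0.4653 -0.1228  0.068 ]]
reg caps_knob 0.83 [337.7, 247.5, 374.1, 291.0] 660
reg caps_dial 0.71 [335.5, 249.3, 373.5, 287.6] 669
reg brackets_dial 0.57 [261.9, 163.2, 287.6, 191.8] 175
top cam [0.3327745  0.04501928 1.01269403]
caps_knob 0.79 [387.8, 225.9] [[ 0.4483 -0.1288  0.068 ]]
brackets_knob_end 0.76 [224.7, 213.9] [[0.4734 0.2087 0.068 ]]
reg caps_knob 0.61 [375.6, 216.2, 397.8, 248.7] 319
reg caps_dial 0.88 [375.1, 213.2, 401.6, 243.1] 396
reg caps_dial 0.57 [199.5, 208.1, 226.6, 238.4] 408
reg brackets_dial 0.84 [200.6, 210.1, 229.0, 241.6] 384
{'t': 0.6, 'q': array([ 1.53907049e+00,  3.58580520e-01,  1.18750768e-02, -1.35435361e-05,
       -1.22412803e+00, -2.88081300e-01]), 'qd': array([-0.00085832,  0.0001664 ,  0.00077705,  0.0011037 , -0.00136415,
        0.0004157 ]), 'joint_efforts': array([ 1.47111372e-03, -5.81987643e+01,  2.93177372e+01,  6.99966699e+00,
        1.22828409e-02, -3.40630334e-05]), 'eef_pos': array([0.21222592, 0.64071888, 0.22656054]), 'ee_rot': array([ 3.14159099e+00, -3.92329169e-05, -1.89060807e+00]), 'force': array([0.74673447, 0.49131139, 0.27158649]), 'moment': array([ 0.02706682, -0.00583981,  0.02686935]), 'width': 0.08785420454160447}
```

View pics/top1.png

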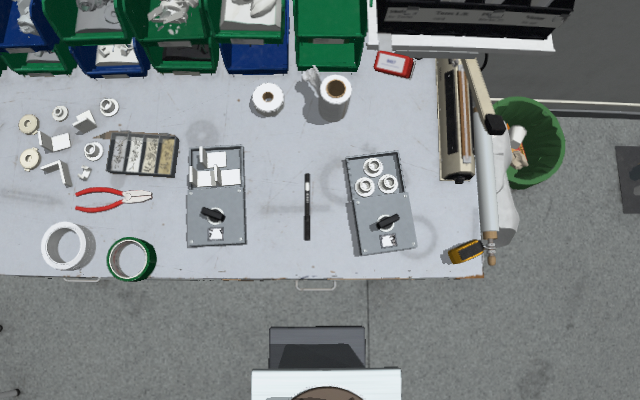

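View pics/scene1.png

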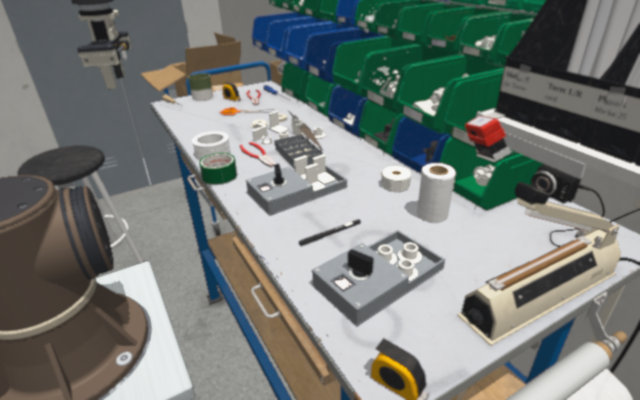

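The end-cap counter is the right one in the top picture: caps at about (375,178), knob at about (387,222), window at about (388,241). The bracket counter is on the left, with its knob at (213,214). Next I'll look at both knobs closely.

```bash
python3 - <<'E'
from h import *
f=grab_frame('top'); a=f['pixels'][145:260,340:420,::-1]; g=grab_frame('scene'); b=g['pixels'][225:325,305:450,::-1]
a=cv2.resize(a,None,fx=5,fy=5,interpolation=cv2.INTER_CUBIC); b=cv2.resize(b,(390,269),interpolation=cv2.INTER_CUBIC)
o=np.zeros((575,800,3),np.uint8); o[:,:400]=a; o[:269,405:795]=b; cv2.imwrite('pics/c2.png',o)
# dark mask of knob in top
m=(f['pixels'][205:240,370:405].max(2)<50).astype(np.uint8)
ys,xs=np.nonzero(m); print(len(xs),cv2.minAreaRect(np.c_[xs+370,ys+205].astype(np.float32)))
for n in ['box']:
  # box corners by eye from top image (cover z .04): 
  print(ray(f,[[346,198],[403,190],[414,249],[357,254]],.04).round(4))
E
```

```text
77 ((386.3461608886719, 223.7692413330078), (20.199960708618164, 22.945589065551758), 11.309932708740234)
[[ 0.5122 -0.0453  0.04  ]
 [ 0.5299 -0.1698  0.04  ]
 [ 0.4021 -0.1887  0.04  ]
 [ 0.3923 -0.0667  0.04  ]]
```

View pics/c2.png

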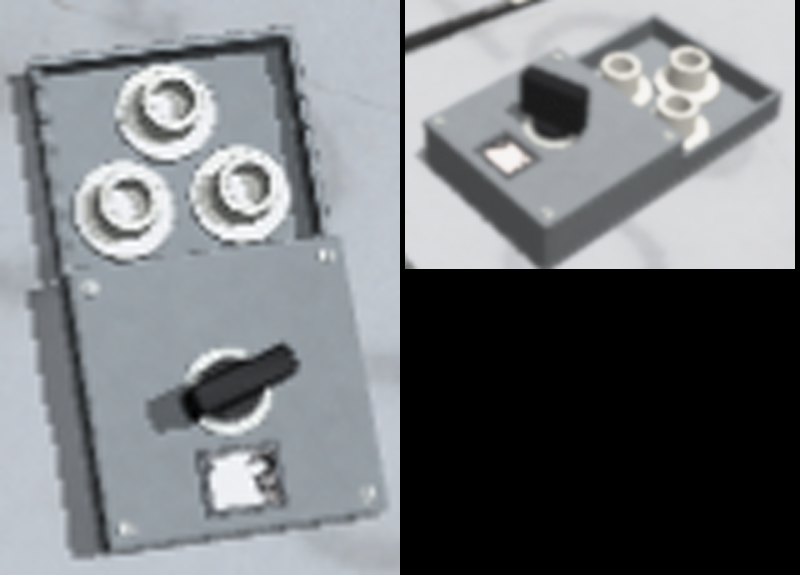

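The enlarged top view confirms caps behind this box. The bar runs from about crop (190,400) to (293,357). The window at crop (242,480) shows a partial digit on its right edge, so that number has already passed centre, probably 2, with about 1.3 rad to go. Next I'll work out the axis, bar angle and yaw.

```bash
python3 - <<'E'
from h import *
f=grab_frame('top'); P=lambda l,z: ray(f,[[340+x/5-.4,145+y/5-.4] for x,y in l],z)
sc=P([(90,287),(328,255),(368,492),(126,528)],.04); c=sc.mean(0); print(sc.round(4),c,np.linalg.norm(np.diff(sc,axis=0),axis=1))
print('neck',P([(228,390)],.047))
b=P([(193,401),(292,357)],.081); d=b[1]-b[0]; print('bar',b.round(4),b.mean(0),np.linalg.norm(d),np.degrees(np.arctan2(d[1],d[0])))
w=P([(202,450),(281,443),(286,508),(208,516)],.04); print('win',w.round(4),w.mean(0)-c)
u=(sc[0]+sc[1]-sc[2]-sc[3])[:2];print('box fwd deg',np.degrees(np.arctan2(u[1],u[0])))
save(f,'w3.png',[372,228,404,252],16)
E
```

```text
[[ 0.5035 -0.0702  0.04  ]
 [ 0.5176 -0.1742  0.04  ]
 [ 0.4149 -0.1875  0.04  ]
 [ 0.4002 -0.0834  0.04  ]] [ 0.45904274 -0.12880309  0.04      ] [0.10493503 0.10357432 0.10510955]
neck [[ 0.45791039 -0.12728962  0.047     ]]
bar [[ 0.449  -0.1067  0.081 ]
 [ 0.4671 -0.1482  0.081 ]] [ 0.45805277 -0.12743351  0.081     ] 0.04532018851040865 -66.49491115163801
win [[ 0.4332 -0.1166  0.04  ]
 [ 0.436  -0.1507  0.04  ]
 [ 0.4083 -0.1519  0.04  ]
 [ 0.4051 -0.1184  0.04  ]] [-0.0384021  -0.00559799  0.        ]
box fwd deg 7.352670120589158
```

View pics/w3.png

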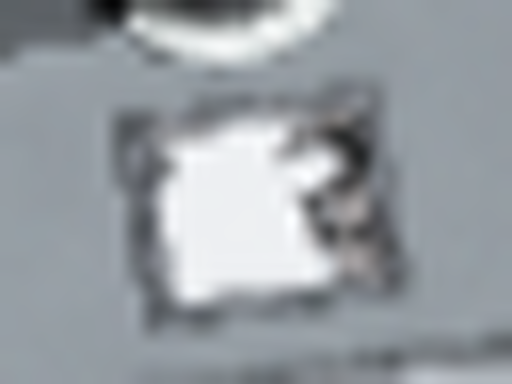

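```bash
python3 -m inch '1 6 -6 0 0 0 0; 1 11 -12 0 0 0 0; 1 15 -18 0 0 0 0; 1 19 -24 0 0 0 0; 1 23 -30 0 0 0 0; 1 25 -36 0 0 0 0; 1 26 -42 0 0 0 0; 1 26 -48 0 0 0 0; 1 26 -54 0 0 0 0; 1 26 -60 0 0 0 0; 1 26 -60 0 0 0 0'
```

```text
t: 2.12
eef_pos: [0.4719, 0.0387, 0.227]
ee_rot: [-3.141, 0.001, -1.891]
force: [1.1, 0.1, 0.0]
width: 0.0878
```

```bash
python3 -m inch '1 0 -5 0 0 0 -10; 1 -0.5 -10 0 0 0 -20; 1 -1 -14 0 0 0 -30; 1 -1.4 -16.7 0 0 0 -40; 1 -1.4 -16.7 -3 0 0 -48.2; 1 -1.4 -16.7 -7 0 0 -48.2; 1 -1.4 -16.7 -10 0 0 -48.2; 1 -1.4 -16.7 -10 0 0 -48.2'; python3 - <<'E'
from h import *
f=grab_frame('scene'); g=grab_frame('top'); 
a=cv2.resize(f['pixels'][150:330,260:460,::-1],None,fx=2,fy=2); b=cv2.resize(g['pixels'][145:260,330:430,::-1],None,fx=3,fy=3)
o=np.zeros((400,700,3),np.uint8); o[:360,:400]=a;o[:345,400:]=b; cv2.imwrite('pics/p4.png',o)
s=telemetry.get_state();print(s['eef_pos'],np.degrees(s['ee_rot']))
E
```

```text
t: 3.12
eef_pos: [0.4564, -0.1285, 0.1255]
ee_rot: [3.141, -0.003, -2.732]
force: [0.3, -0.5, -0.8]
width: 0.0875
[ 0.45859227 -0.12841343  0.12797383] [-1.79921415e+02  6.40673614e-02 -1.56508742e+02]
```

View pics/p4.png

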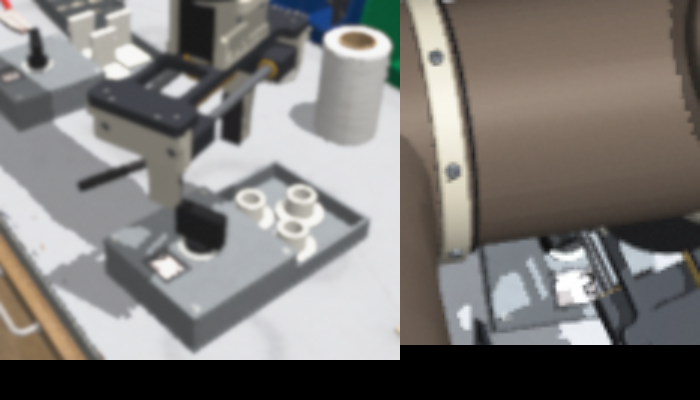

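The scene crop shows the open fingers straddling the bar, at (165,190) and (235,130), with the bar at (200,225). I'll lower the gripper and close it.

```bash
python3 -m inch '1 0 0 -3 0 0 0; 1 0 0 -6 0 0 0; 1 0 0 -7.6 0 0 0; 1 0 0 -7.6 0 0 0; 0 0 0 -7.6 0 0 0; 0 0 0 -7.6 0 0 0; 0 0 0 -7.6 0 0 0; 0 0 0 -7.6 0 0 0; 0 0 0 -7.6 0 0 0; 0 0 0 -7.6 0 0 0' 15
```

```text
t: 4.47
eef_pos: [0.4586, -0.1284, 0.052]
ee_rot: [-3.14, 0.001, -2.732]
force: [0.4, -0.2, 0.3]
width: 0.0331
```

```bash
python3 -m inch '0 0 0 0 0 0 0; 0 0 0 0 0 0 0; 0 0 0 0 0 0 0; 0 0 0 0 0 0 0; 0 0 0 0 0 0 0; 0 0 0 0 0 0 0'
```

```text
t: 5.22
eef_pos: [0.4592, -0.1283, 0.052]
ee_rot: [-3.14, 0.002, -2.731]
force: [5.0, 0.7, -5.4]
width: 0.0135
```

The bar is gripped, with the jaws 13.5 mm apart. Now I'll turn it 72° counter-clockwise.

```bash
python3 -m inch '0 0 0 0 0 0 8; 0 0 0 0 0 0 16; 0 0 0 0 0 0 24; 0 0 0 0 0 0 32; 0 0 0 0 0 0 40; 0 0 0 0 0 0 48; 0 0 0 0 0 0 56; 0 0 0 0 0 0 64; 0 0 0 0 0 0 70; 0 0 0 0 0 0 72; 0 0 0 0 0 0 72; 0 0 0 0 0 0 72' 25; python3 - <<'E'
from h import *
f=grab_frame('scene'); g=grab_frame('top'); 
a=cv2.resize(f['pixels'][235:310,310:390,::-1],None,fx=5,fy=5,interpolation=cv2.INTER_CUBIC); b=cv2.resize(g['pixels'][190:260,340:420,::-1],None,fx=5,fy=5,interpolation=cv2.INTER_CUBIC)
o=np.zeros((400,800,3),np.uint8); o[:375,:400]=a;o[:350,400:]=b; cv2.imwrite('pics/p5.png',o)
E
```

```text
t: 6.72
eef_pos: [0.4603, -0.1267, 0.052]
ee_rot: [-3.138, 0.004, -1.475]
force: [6.1, 14.3, -4.9]
width: 0.0138
```

View pics/p5.png

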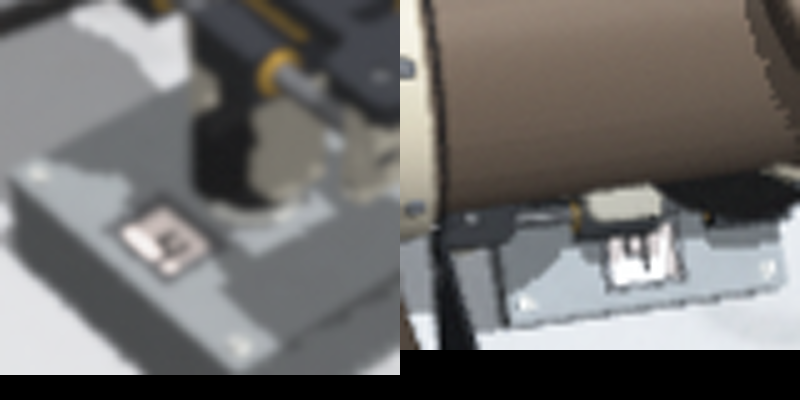

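The window in the top crop (centre near x=645) shows a 4 at about x=640, roughly centred. I'll release, lift and check.

```bash
python3 -m inch '0.7 0 0 0 0 0 0; 0.7 0 0 0 0 0 0; 0.7 0 0 0 0 0 0; 0.7 0 0 0 0 0 0; 0.7 0 0 0 0 0 0; 0.7 0 0 0 0 0 0; 0.7 0 0 4 0 0 0; 0.7 0 0 8 0 0 0; 0.7 0 0 13 0 0 0; 0.7 0 7 16 0 0 0; 0.7 0 13 16 0 0 0; 0.7 0 18 16 0 0 0'; python3 - <<'E'
from h import *
f=grab_frame('scene'); g=grab_frame('top'); 
a=cv2.resize(f['pixels'][235:310,310:390,::-1],None,fx=5,fy=5,interpolation=cv2.INTER_CUBIC); b=cv2.resize(g['pixels'][205:260,365:420,::-1],None,fx=7,fy=7,interpolation=cv2.INTER_CUBIC)
o=np.zeros((400,800,3),np.uint8); o[:375,:400]=a;o[:385,400:785]=b; cv2.imwrite('pics/p6.png',o)
E
```

```text
t: 8.32
eef_pos: [0.4603, 0.0551, 0.213]
ee_rot: [-3.135, 0.005, -1.476]
force: [0.7, -0.2, -0.3]
width: 0.0611
```

View pics/p6.png

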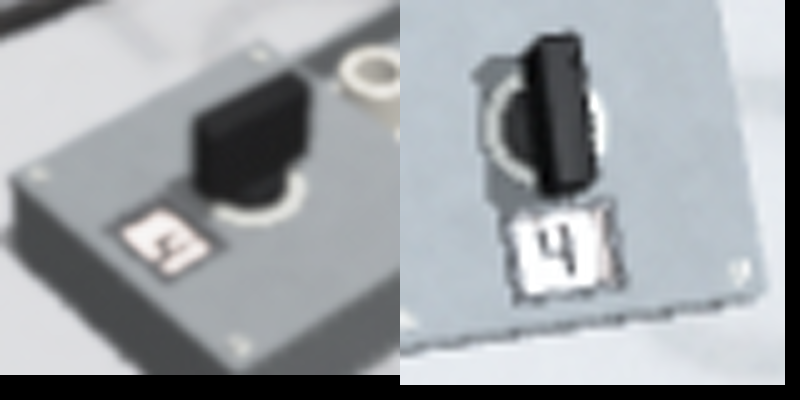

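The released window shows a clean 4, centred at about (556,248) against a window centre of about (564,248). That is roughly 2.5 mm, or about 0.07 rad, off, well inside tolerance. I'll check the brackets knob and hand in.

```bash
python3 - <<'E'
from h import *
f=grab_frame('top')
for r in pinpoint('top','brackets_knob_end'): print(r['p'],r['location'],ray(f,r['location'],.068).round(4))
s=telemetry.get_state(); print(s['t'],s['force'],abs(s['qd']).max())
arm.job_done()
E
```

```text
8.525 [ 0.62858794 -0.61656762  0.35273748] 0.045937654373798285
the job is handed in; nothing more can be done
```

I turned the knob of the end-cap counter (the right-hand one) about 72° counter-clockwise, let go and lifted clear, then handed the job in at about 8.5 s.

- **Caps counter:** in the last picture the 4 stands in the window. It is about 2.5 mm left of centre, which is about 0.07 rad against the 0.21 rad allowed. This is my reading from the image, as the joint value cannot be read directly.
- **Gripper:** it touched nothing at hand-in. The jaws were open and about 0.2 m above the bench, and the force reading was near zero.
- **Brackets counter:** the final check on its knob failed to give a result, because the detector returned nothing, perhaps because the arm blocked the top camera's view. I made no contact with that counter: the gripper passed over it only at about 0.2 m height.

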